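# Tip the notebook onto the angled rest, regrip it by its edge and file it upright

## Task

File the notebook upright in the middle slot of the letter sorter. As it lies on top of the wooden book rest it is too wide to grip, so first park it, let go of and still, flat on the rest's sloping face with one long edge on the lip; then take it by its raised upper edge, lift it off, lower it down to the floor of the middle slot before you let go, and leave it standing there. Do not tip or shift the coffee mug or the phone.

Things in the scene. Friction and masses are not known exactly. Their poses are not given: they have to be found in the camera images.
- notebook: Dark blue wire-bound notebook, 178 x 132 x 12 mm, 0.17 kg, loose. Origin: centre of its underside; x along the 178 mm edges, y across the 132 mm, z out of the front cover. Wire binding along the long edge y = +66 mm; the open page side, y = -66 mm, is 11 mm thick and may be pinched. It starts flat on book_rest's top, cover up, +y towards the slope, up to 0.15 rad from square.
- notebook_mid (a point): Centre of the notebook's volume, 6 mm above notebook's origin along its z; axes as the notebook's. Pushed from its -y edge towards the slope, the notebook slides over the slope's top edge, tips once its middle has passed that edge, lies down on the slope and slides to the lip by itself.
- book_rest: Fixed wooden book rest, 170 mm wide (y). Origin at table height, right below the straight top edge where flat top and slope meet. x points level from the flat top to the slope (away from the robot, give or take 0.25 rad), z up. The flat top is 100 mm above the table, from x = -110 mm to 0, with a 22 mm deep thumb notch at x > -50 mm, |y| < 38 mm. Then the slope falls away at 60 degrees.
- rest_slope: The rest's sloping face, 170 mm wide. Origin: middle of its top edge, 100 mm above the table; x straight down the slope (60 degrees below level), y along the edge, z out of the face. At x = 90 mm an 8 mm thick lip stands 22 mm out. With the notebook parked on the lip its origin is at about x = 24 mm, z = 0, and its upper 42 mm stand free beyond the slope's top edge.
- letter_sorter: Fixed dark steel letter sorter, 112 (x) by 160 mm (y). Origin: centre of its underside; x away from the robot give or take 0.4 rad, z up. Four dividers, 4 mm thick (top bars 5.6 mm), at x = -51, -17, 17, 51 mm, are 58, 68, 78, 88 mm high. Middle slot: centred on x = 0, 30 mm wide (28 at the bars), along y, ends open, floor at 6 mm. Filed notebook: middle 72 mm above the table.
- coffee_mug: Speckled white mug full of black coffee, 83 mm wide, 95 mm high, standing at the right; origin at the centre of its underside, handle included. Not to be shifted.
- phone: Phone in a rose case, 156 x 76 x 10 mm, lying flat at the left; origin: centre of its underside. Not to be shifted.
Things that resemble listed ones, but are neither listed nor needed, are in the scene too. Leave any white look-alike of the notebook alone.

How it is judged:
By the outcome, as a careful person would: the job done as asked, in the order asked, and still so for the second after the job is handed in, with the robot touching nothing.
It also fails if it takes over 59 s, if anything falls off the work surface, if the arm or the gripper's body presses on something with over 40 N, if the wrist force passes 120 N, or if a joint passes its speed limit or range.

## Robot

A 7-joint arm with a two-finger parallel gripper is mounted at the origin on a cart in front of the work surface, level with it; the furniture and walls round the work are solid. World frame = base frame: x ahead of the robot, y to its left, z up, the work surface at z = 0. Lengths are in mm, angles in rad, forces in N, time in s.
With the tool pointing down it reaches from about 400 to 925 mm from the base axis. Payload 4.1 kg.
Tool frame: the origin (TCP) lies between the finger pads; the fingertips stand 11 mm ahead of it and the grasp point (between the pads) lies 8 mm behind it; z points along the fingers, y is the line along which they close (so a half turn about z gives the same grasp; the last joint's range is limited). The gripper opens to 85 mm and grips with 20 to 120 N. Pads are 22 mm wide; open, the fingers measure 114 mm over their backs; the gripper's body (76 mm by 85 mm) begins 54 mm behind the grasp point. The pads swing forward as they close: fully open they stand 13 mm farther back than shut.
Start: joints at [1.104, 0.398, 0.045, 1.537, -0.019, 1.207, -0.051], TCP at [233.754, -606.548, 242.347] pointing down, gripper open.
Joint ranges: [-2.82, 2.82], [-0.49, 2.23], [-1.37, 1.46], [0, 2.46], [-1.36, 4.5], [0.23, 2], [-2.94, 2.94]. Speed limits (rad/s): [2.57, 2.57, 3.14, 3.14, 3.14, 3.14, 3.14].

## Interface

Orientations are given as a unit quaternion [x, y, z, w].
In Python, from plant import r, eyes gives the robot as it stands.
- The arm moves only by the tool step_arm, never from a script. Its argument "targets" is a list of rows, each an object of numbers: "x", "y", "z": the shift along the tool's x, y, z in m; "turn": the turn about the tool's z in rad. A call has 1 to 8 rows; each row is the pose to reach, as a shift and turn from the pose commanded when the call began, along the tool's axes at that moment; what a row does not reach only later rows make up. A row lasts 1/8 s, in which the tool goes at most 62.5 mm and 10.7 degrees, less where a joint would pass 70% of its speed; a pose out of reach is approached as far as the arm can. A call with a gripper value outside its range is refused whole. "grip" is the opening, from 0 (shut) to 1 (fully open), set as the call begins (left out, the last holds). The fingers move at their own pace and stop on an object; "newtons" is the grip in N (left out, the last holds). Time passes only in rows, so rows that repeat a pose let the fingers close. It gives the time, the measured TCP pose, the force, the opening and the grip force at its end, in the units of the state.
- r.get_state(): the state, without advancing time (a new reading comes with each control period).
- eyes.grab_frame(name): name is "side" or "top" or "wrist"; returns the picture (480x640x3 uint8, blue, green, red); there is no depth.
- eyes.camera_params(name): a dict with "fx", "fy", "cx", "cy" (pixels), "k1" (the pictures are not rectified: a ray, as slopes to the right and down, at radius r is drawn at 1 + k1 r^2 times it, then the intrinsics apply), "R" (3x3) and "t" (3): a world point X has camera coordinates R X + t; the wrist camera has in their place "mount" (4x4, takes a point from camera to tool coordinates, whose origin is the TCP and whose axes are the flange's). Camera axes: x right, y down, z forward; pixel columns grow to the right and rows downward; lengths in mm; the calibration is good to about 2 mm. A picture is of the moment at which its call begins: read the wrist's pose just before it. camera_params takes no time and is no camera call.
- r.close_job(): hands the job in; it is judged then, once.
The state is a dict: "t": time; "joints": joint angles; "qd": joint speeds; "effort": joint torques, N m; "tcp_pos": TCP position; "orientation": TCP orientation; "ft_force": force on the tool from outside, world axes, zero at the start; "ft_torque": the same for the moment, N m; "opening": finger opening in mm; "grip_force": force on a finger pad.
Only numpy, scipy, OpenCV 4.12 (cv2) and the standard library are available. Lean on these libraries where they do the work, as an engineer would, in place of code of your own. Each camera call takes 0.05 s, during which the arm holds its last target. There are 200 camera calls.

## Working session

There is one attempt and no reset: what is moved stays moved. The work goes in short steps, Python scripts to look and compute and a tool call to move; the robot and the scene stay as the last step left them, time stands still between calls to the robot, and variables do not carry over. Pictures are saved under pics/ and viewed, at most 10 in all, crops included, and the job is handed in when it is done.

Besides the shell and the picture viewer there is one more tool, called as a command line: name --argument value ..., lists and objects as JSON in quotes. step_arm: Moves the arm, as the interface text tells. Its arguments: {"type":"object","properties":{"targets":{"type":"array"},"grip":{"type":"number"},"newtons":{"type":"number"}},"required":["targets"]}

```bash
ls; mkdir -p pics; python3 - <<'E'
from plant import r, eyes
import cv2
s=r.get_state(); print({k:s[k] for k in('t','tcp_pos','orientation','opening')})
for n in('side','top'):
    cv2.imwrite(f'pics/{n}0.png',eyes.grab_frame(n)); print(n,eyes.camera_params(n))
print(eyes.camera_params('wrist'))
E
```

```text
pics
{'t': 0.0, 'tcp_pos': array([ 233.49101844, -605.97360871,  241.27236917]), 'orientation': array([ 9.83129683e-01,  1.82907365e-01, -2.48451996e-04, -9.27657477e-04]), 'opening': 85.28157119136871}
side {'fx': 473.8680987495231, 'fy': 473.8680987495231, 'cx': 315.205838021937, 'cy': 243.53555669538326, 'k1': 0.01953565686306764, 'R': array([[-0.99779934,  0.06557014,  0.00985086],
       [ 0.05272713,  0.87473509, -0.48172437],
       [-0.04020363, -0.48014485, -0.87626742]]), 't': array([ 498.18229937,   40.60622084, 1545.1350771 ])}
top {'fx': 533.7130314240809, 'fy': 533.7130314240809, 'cx': 321.3255256268957, 'cy': 240.61804404186847, 'k1': 0.013103122867724477, 'R': array([[-0.00872508, -0.99992306,  0.00881706],
       [-0.98051702,  0.00682469, -0.19631556],
       [ 0.19624029, -0.01035814, -0.98050113]]), 't': array([ -44.99069323,  516.56958102, 1347.57927701])}
{'fx': 425.0363940730489, 'fy': 425.0363940730489, 'cx': 313.07563902367275, 'cy': 242.6350042981521, 'k1': -0.07837544183001598, 'mount': array([[ 6.54131950e-04, -9.63259713e-01, -2.68570841e-01,
         6.82566876e+01],
       [ 9.99999736e-01,  5.45511216e-04,  4.79064665e-04,
         3.64468814e-01],
       [-3.14955286e-04, -2.68571083e-01,  9.63259816e-01,
        -1.30784245e+02],
       [ 0.00000000e+00,  0.00000000e+00,  0.00000000e+00,
         1.00000000e+00]])}
```

View pics/top0.png

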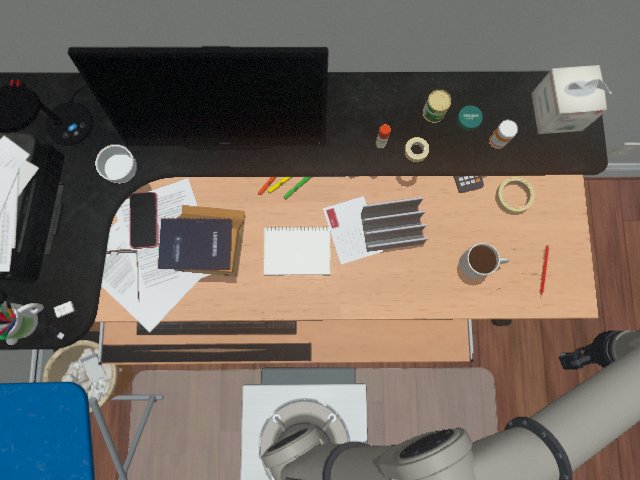

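View pics/side0.png

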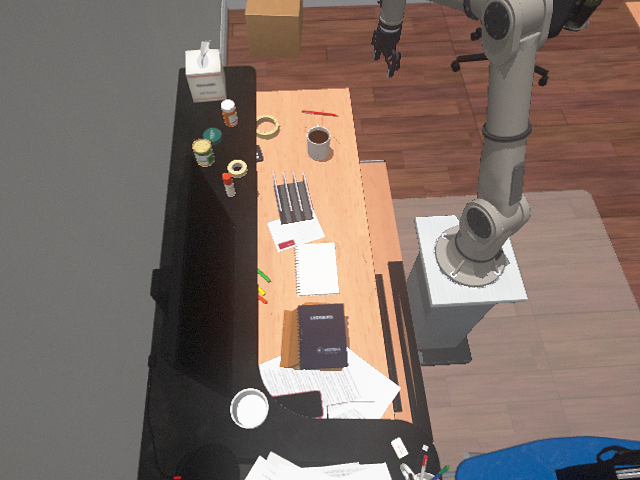

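Top view: the dark notebook lies on the rest around px (200,245), the sorter is at (393,225), the mug at (482,262), the phone at (144,220) and the white decoy at (297,250). The slope faces up in the image (+x). I'll zoom in on the rest and the sorter.

```bash
cat > h.py <<'E'
import numpy as np, cv2
from plant import r, eyes
from scipy.spatial.transform import Rotation as Ro
def cam(n, s=None):
    p=eyes.camera_params(n)
    if n=='wrist':
        m=np.array(p['mount']); T=np.eye(4); T[:3,:3]=Ro.from_quat(s['orientation']).as_matrix(); T[:3,3]=s['tcp_pos']
        W=T@m; p['R']=W[:3,:3].T; p['t']=-W[:3,:3].T@W[:3,3]
    p['R']=np.array(p['R']);p['t']=np.array(p['t']); return p
def ray(p,u,v):
    d=np.array([(u-p['cx'])/p['fx'],(v-p['cy'])/p['fy']]); x=d.copy()
    for _ in range(10): x=d/(1+p['k1']*(x@x))
    return -p['R'].T@p['t'], p['R'].T@np.array([x[0],x[1],1])
def atz(p,u,v,z):
    c,d=ray(p,u,v); return c+d*(z-c[2])/d[2]
def proj(p,X):
    c=np.atleast_2d(X)@p['R'].T+p['t']; x=c[:,:2]/c[:,2:]; x=x*(1+p['k1']*(x**2).sum(1,keepdims=True))
    return x*[p['fx'],p['fy']]+[p['cx'],p['cy']]
E
python3 - <<'E'
import cv2,numpy as np
t=cv2.imread('pics/top0.png'); s=cv2.imread('pics/side0.png')
f=lambda im,x,y:cv2.resize(im[y:y+75,x:x+100],(400,300),interpolation=cv2.INTER_CUBIC)
cv2.imwrite('pics/c0.png',np.vstack([np.hstack([f(t,150,202),f(t,345,187)]),np.hstack([f(s,270,297),f(s,250,160)])]))
E
```

```text
(no output)
```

View pics/c0.png

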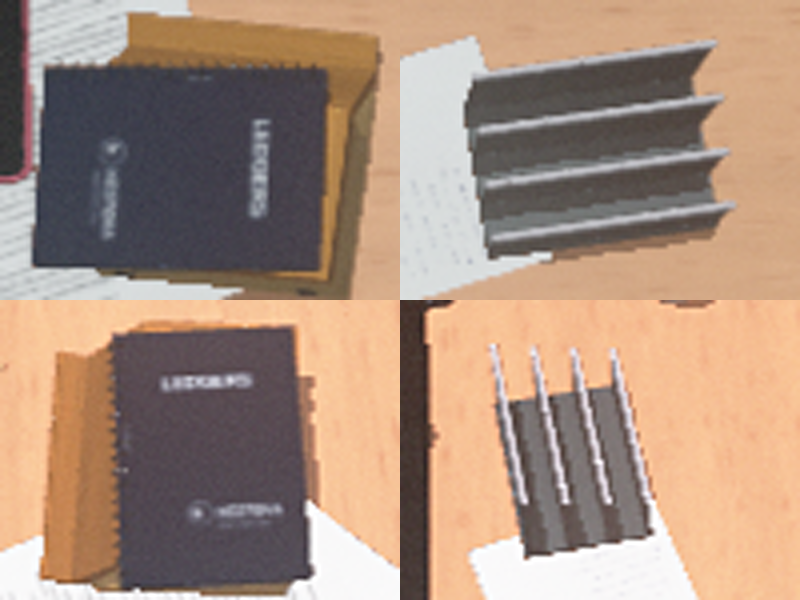

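```bash
python3 - <<'E'
from h import *
from scipy.optimize import least_squares
T=cam('top')
def fit(obj,px,x0):
    obj=np.array(obj,float);px=np.array(px,float)
    def W(q): c,s=np.cos(q[2]),np.sin(q[2]); return np.c_[q[0]+c*obj[:,0]-s*obj[:,1],q[1]+s*obj[:,0]+c*obj[:,1],obj[:,2]]
    o=least_squares(lambda q:(proj(T,W(q))-px).ravel(),x0,x_scale=[10,10,.1]); print(o.x.round(3),o.fun.reshape(-1,2).round(1).tolist()); return o.x
q=[atz(T,u,v,112)[:2].round() for u,v in[(161.25,218.75),(231.75,219.5),(230.5,269.5),(158.75,268.25)]]; print(*q)
# notebook: local frame y = +66 binding; x along -worldY if +y -> +X world ; yaw ~ -pi/2
fit([[-89,66,112],[89,66,112],[89,-66,112],[-89,-66,112]],[(161.25,218.75),(231.75,219.5),(230.5,269.5),(158.75,268.25)],[500,200,-1.57])
fit([[68,85,26],[68,-85,26],[-110,-85,100],[0,-85,100]],[(182.5,205),(245,211.25),(231.75,272),(236.25,229)],[500,200,0])
d=[(51,88),(17,78),(-17,68),(-51,58)]
fit([[x,s*80,z] for x,z in d for s in(1,-1)],[(363.25,206.5),(424.25,197.75),(364.5,220),(425.5,211.5),(365.75,233.75),(427,225.25),(367.5,247),(428.25,238.25)],[500,-100,0])
print('mug',atz(T,482,256,95),'phone',atz(T,144,220,10),'decoy',atz(T,297,250,12))
E
```

```text
[563. 354.] [560. 177.] [433. 177.] [437. 354.]
[498.357 265.345  -1.584] [[0.2, -1.0], [0.6, -1.3], [-0.1, 0.6], [-0.7, 1.5]]
[ 5.46110e+02  2.48627e+02 -1.09000e-01] [[-0.5, -0.4], [-0.4, -0.4], [-0.2, 0.3], [1.1, 0.4]]
[ 5.58480e+02 -2.42904e+02  1.32000e-01] [[-0.4, -0.2], [-0.5, 0.4], [0.1, -0.1], [-0.2, 0.1], [0.5, -0.3], [-0.1, -0.1], [0.5, -0.1], [0.1, 0.3]]
mug [ 465.00623678 -454.29519396   95.        ] phone [584.79715511 430.44762414  10.        ] decoy [498.84372309  16.09960261  12.        ]
```

step_arm --targets '[{"x": 0.051, "y": -0.035, "turn": 0.07}, {"x": 0.102, "y": -0.07, "turn": 0.14}, {"x": 0.153, "y": -0.104, "turn": 0.21}, {"x": 0.204, "y": -0.139, "turn": 0.28}, {"x": 0.255, "y": -0.174, "turn": 0.35}, {"x": 0.306, "y": -0.208, "turn": 0.42}, {"x": 0.358, "y": -0.243, "turn": 0.477}, {"x": 0.358, "y": -0.243, "turn": 0.477}]' --grip 1

```text
invalid input
```

```bash
cat >> h.py <<'E'
REST=np.array([546.1,248.6,-.109]); SORT=np.array([558.5,-242.9,.132])
def w(F,x,y,z):
    c,s=np.cos(F[2]),np.sin(F[2]); return np.array([F[0]+c*x-s*y,F[1]+s*x+c*y,z])
def shift(goal,yang=None):
    s=r.get_state(); M=Ro.from_quat(s['orientation']).as_matrix()
    y=np.arctan2(M[1,1],M[0,1]); 
    print('t',round(s['t'],2),'tcp',s['tcp_pos'].round(1),'yang',round(y,3),'j',np.round(s['joints'],2),'F',s['ft_force'].round(1),'op',round(s['opening'],1))
    print('shift mm',(M.T@(np.array(goal)-s['tcp_pos'])).round(1), 'turn', None if yang is None else round(-((yang-y+np.pi)%(2*np.pi)-np.pi),3))
E
python3 - <<'E'
from h import *
g=w(REST,-140,11.4,242); print(g); shift(g,-1.680)
E
```

```text
[408.17098781 275.16214593 242.        ]
t 0.1 tcp [ 233.5 -606.   241.3] yang -1.203 j [ 1.1   0.4   0.05  1.54 -0.02  1.21 -0.05] F [-0.5 -0.6  0.1] op 85.6
shift mm [ 4.798e+02 -7.594e+02  7.000e-01] turn 0.477
```

step_arm --targets '[{"x": 0.051, "y": -0.035, "z": 0, "turn": 0.07}, {"x": 0.102, "y": -0.07, "z": 0, "turn": 0.14}, {"x": 0.153, "y": -0.104, "z": 0, "turn": 0.21}, {"x": 0.204, "y": -0.139, "z": 0, "turn": 0.28}, {"x": 0.255, "y": -0.174, "z": 0, "turn": 0.35}, {"x": 0.306, "y": -0.208, "z": 0, "turn": 0.42}, {"x": 0.358, "y": -0.243, "z": 0, "turn": 0.477}, {"x": 0.358, "y": -0.243, "z": 0, "turn": 0.477}]' --grip 1

```text
t: 1.1
tcp_pos: [483.7, -244.6, 242.1]
orientation: [0.999, -0.049, 0.001, -0.001]
ft_force: [-0.5, -0.3, 0.1]
opening: 85.2
grip_force: 0.0
```

```bash
python3 - <<'E'
from h import *
shift(w(REST,-140,11.4,242),-1.680)
E
```

```text
t 1.1 tcp [ 483.7 -244.6  242.1] yang -1.669 j [ 0.5   0.21 -0.13  1.79  0.03  1.14 -1.3 ] F [-0.5 -0.3  0.1] op 85.2
shift mm [-126.  -509.9    1.5] turn 0.011
```

step_arm --targets '[{"x": -0.014, "y": -0.058, "z": 0, "turn": 0.01}, {"x": -0.029, "y": -0.118, "z": 0, "turn": 0.01}, {"x": -0.043, "y": -0.178, "z": 0, "turn": 0.01}, {"x": -0.058, "y": -0.238, "z": 0, "turn": 0.01}, {"x": -0.073, "y": -0.298, "z": 0, "turn": 0.01}, {"x": -0.088, "y": -0.358, "z": 0, "turn": 0.01}, {"x": -0.103, "y": -0.418, "z": 0, "turn": 0.01}, {"x": -0.117, "y": -0.476, "z": 0, "turn": 0.01}]'

```text
t: 2.1
tcp_pos: [415.8, 235.6, 242.2]
orientation: [0.998, -0.06, 0.0, 0.0]
ft_force: [0.6, -0.0, -0.1]
opening: 85.2
grip_force: 0.0
```

step_arm --targets '[{"x": -0.009, "y": -0.034, "z": 0.02, "turn": 0}, {"x": -0.009, "y": -0.034, "z": 0.04, "turn": 0}, {"x": -0.009, "y": -0.034, "z": 0.04, "turn": 0}]'

```text
t: 2.48
tcp_pos: [410.2, 268.2, 200.6]
orientation: [0.998, -0.06, -0.002, 0.001]
ft_force: [-0.2, -1.1, -0.2]
opening: 85.1
grip_force: 0.0
```

```bash
python3 - <<'E'
from h import *
s=r.get_state(); cv2.imwrite('pics/w1.png',eyes.grab_frame('wrist'))
import pickle; pickle.dump(s,open('w1.pkl','wb'))
shift(w(REST,-140,11.4,112),-1.680)
E
```

```text
t 2.52 tcp [411.  268.5 201.7] yang -1.691 j [-0.14  0.19 -0.59  1.94  0.12  1.05 -2.47] F [0.6 0.2 0.1] op 85.1
shift mm [-3.5 -6.4 89.7] turn -0.011
```

View pics/w1.png

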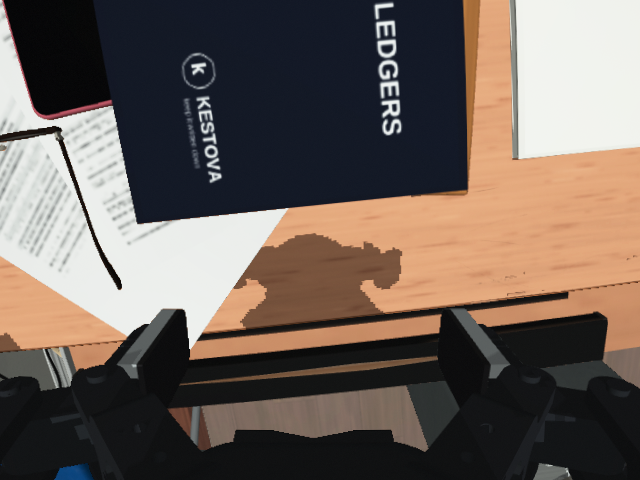

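The wrist view shows the notebook's near edge from (137,223) to (467,191), and the open fingertips at about (185,310) and (443,310). I'll check the edge position and find the open tip depth.

```bash
python3 - <<'E'
from h import *
import pickle; s=pickle.load(open('w1.pkl','rb')); p=cam('wrist',s)
a,b=atz(p,137,223,112),atz(p,467,191,112); print(a,b,np.linalg.norm(a-b),'edge ang',np.arctan2(*(a-b)[[0,1]]))
c,sn=np.cos(REST[2]),np.sin(REST[2])
for q in(a,b,(a+b)/2): d=q[:2]-REST[:2]; print('rest',(c*d[0]+sn*d[1]).round(1),(-sn*d[0]+c*d[1]).round(1))
M=Ro.from_quat(s['orientation']).as_matrix()
for z in(-10,-5,0,5,11):
    print(z,[proj(p,s['tcp_pos']+M@np.array([x,y,z]))[0].round() for x in(-11,11) for y in(-42.5,42.5)])
E
```

```text
[439.12682472 359.15047579 112.        ] [435.39265796 183.33059529 112.        ] 175.85953025843355 edge ang 0.021235399769839375
rest -118.4 98.3
rest -103.0 -76.9
rest -110.7 10.7
-10 [array([183., 376.]), array([441., 377.]), array([176., 316.]), array([448., 316.])]
-5 [array([187., 368.]), array([437., 368.]), array([181., 309.]), array([443., 309.])]
0 [array([191., 360.]), array([433., 361.]), array([185., 303.]), array([439., 303.])]
5 [array([195., 353.]), array([429., 353.]), array([190., 297.]), array([435., 297.])]
11 [array([199., 345.]), array([425., 345.]), array([194., 290.]), array([430., 291.])]
```

step_arm --targets '[{"x": -0.004, "y": -0.006, "z": 0.04, "turn": 0}, {"x": -0.004, "y": -0.006, "z": 0.08, "turn": 0}, {"x": -0.004, "y": -0.006, "z": 0.098, "turn": 0}, {"x": -0.004, "y": -0.006, "z": 0.098, "turn": 0}]'

```text
t: 3.02
tcp_pos: [408.0, 275.3, 104.0]
orientation: [0.998, -0.06, -0.0, 0.001]
ft_force: [-0.1, -0.3, 0.1]
opening: 85.1
grip_force: 0.0
```

step_arm --targets '[{"x": 0.006, "y": 0, "z": 0, "turn": 0}, {"x": 0.012, "y": 0, "z": 0, "turn": 0}, {"x": 0.018, "y": 0, "z": 0, "turn": 0}, {"x": 0.024, "y": 0, "z": 0, "turn": 0}, {"x": 0.03, "y": 0, "z": 0, "turn": 0}, {"x": 0.036, "y": 0, "z": 0, "turn": 0}, {"x": 0.042, "y": 0, "z": 0, "turn": 0}, {"x": 0.048, "y": 0, "z": 0, "turn": 0}]'

```text
t: 4.03
tcp_pos: [455.6, 270.2, 104.2]
orientation: [0.998, -0.06, -0.0, 0.0]
ft_force: [-2.4, 0.3, 1.8]
opening: 85.5
grip_force: 1.5
```

```bash
python3 - <<'E'
from h import *
shift(w(REST,-77,11,104),-1.680)
s=r.get_state(); a=eyes.grab_frame('wrist'); b=eyes.grab_frame('side')
cv2.imwrite('pics/m2.png',np.hstack([cv2.resize(a,(400,300)),cv2.resize(b[270:420,220:420],(400,300),interpolation=cv2.INTER_CUBIC)]))
E
```

```text
t 4.03 tcp [455.6 270.2 104.2] yang -1.69 j [-0.17  0.38 -0.54  1.95  0.25  0.88 -2.53] F [-2.4  0.3  1.8] op 85.5
shift mm [15.3  0.4  0.1] turn -0.01
```

View pics/m2.png

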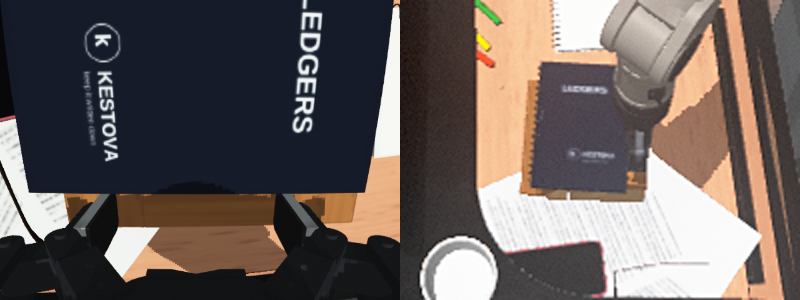

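The notebook is squared against both fingers, with its near edge at wrist (30..365,190). I'll keep pushing slowly past the tipping point.

step_arm --targets '[{"x": 0.005, "y": 0, "z": 0, "turn": 0}, {"x": 0.01, "y": 0, "z": 0, "turn": 0}, {"x": 0.014, "y": 0, "z": 0, "turn": 0}, {"x": 0.017, "y": 0, "z": 0, "turn": 0}, {"x": 0.02, "y": 0, "z": 0, "turn": 0}, {"x": 0.023, "y": 0, "z": 0, "turn": 0}, {"x": 0.023, "y": 0, "z": 0, "turn": 0}]'

```text
t: 5.0
tcp_pos: [479.0, 267.6, 104.4]
orientation: [0.998, -0.06, 0.001, -0.0]
ft_force: [0.8, -0.3, 0.1]
opening: 85.3
grip_force: 0.0
```

```bash
python3 - <<'E'
from h import *
shift(w(REST,-77,11,104),-1.680)
a=eyes.grab_frame('wrist'); b=eyes.grab_frame('side')
cv2.imwrite('pics/m3.png',np.hstack([cv2.resize(a,(400,300)),cv2.resize(b[270:420,220:420],(400,300),interpolation=cv2.INTER_CUBIC)]))
E
```

```text
t 5.0 tcp [479.  267.6 104.4] yang -1.69 j [-0.16  0.41 -0.53  1.91  0.26  0.89 -2.51] F [ 0.8 -0.3  0.1] op 85.3
shift mm [-8.2  0.7  0.4] turn -0.01
```

View pics/m3.png

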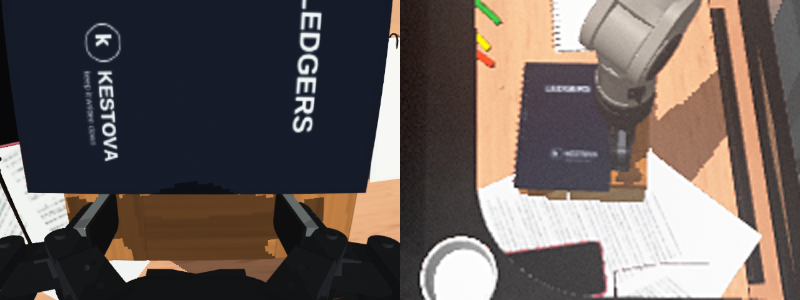

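Not tipped yet, and the edge is still against the fingers. Continuing in small steps.

step_arm --targets '[{"x": 0.003, "y": 0, "z": 0, "turn": 0}, {"x": 0.006, "y": 0, "z": 0, "turn": 0}, {"x": 0.009, "y": 0, "z": 0, "turn": 0}, {"x": 0.012, "y": 0, "z": 0, "turn": 0}, {"x": 0.012, "y": 0, "z": 0, "turn": 0}, {"x": 0.012, "y": 0, "z": 0, "turn": 0}]'

```text
t: 5.85
tcp_pos: [490.1, 266.2, 104.2]
orientation: [0.998, -0.06, -0.0, 0.0]
ft_force: [-0.3, -0.2, 0.1]
opening: 85.8
grip_force: 0.0
```

```bash
python3 - <<'E'
from h import *
shift(w(REST,-77,11,104),-1.680)
a=eyes.grab_frame('wrist'); b=eyes.grab_frame('side')
cv2.imwrite('pics/m4.png',np.hstack([cv2.resize(a,(400,300)),cv2.resize(b[270:420,220:420],(400,300),interpolation=cv2.INTER_CUBIC)]))
E
```

```text
t 5.85 tcp [490.1 266.2 104.2] yang -1.69 j [-0.15  0.42 -0.53  1.89  0.27  0.9  -2.5 ] F [-0.3 -0.2  0.1] op 85.8
shift mm [-19.4   0.6   0.2] turn -0.01
```

View pics/m4.png

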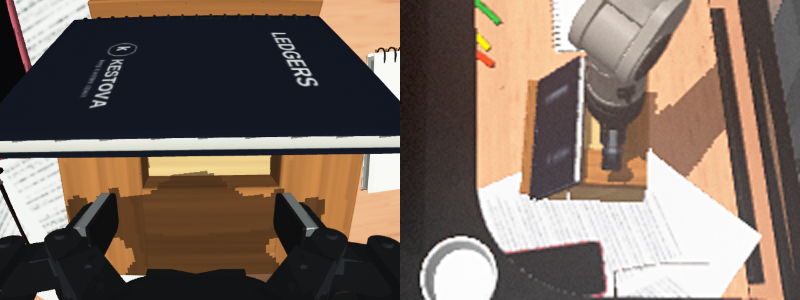

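The notebook has tipped onto the slope. Its raised edge is the white strip at rows 137–153 of the left half, and the fingers are clear. Next I'll check that it rests on the lip.

```bash
python3 - <<'E'
from h import *
s=r.get_state(); p=cam('wrist',s); S=cam('side')
a,b=atz(p,320,153*1.6,136.4),atz(p,320,137*1.6,142.4)
c,sn=np.cos(REST[2]),np.sin(REST[2])
R=lambda q:np.round([c*(q[0]-REST[0])+sn*(q[1]-REST[1]),-sn*(q[0]-REST[0])+c*(q[1]-REST[1])],1)
print('under,cover edge rest xy',R(a),R(b))
for x,z,n in((-21,136.4,'under'),(-10.6,142.4,'cover')):
    print(n,[proj(S,w(REST,x,y+11,z))[0].round(1) for y in(-89,89)],'wrist row/1.6',[(proj(p,w(REST,x,y+11,z))[0]/1.6).round(1) for y in(-60,60)])
print('notch corners', [(proj(p,w(REST,x,y,100))[0]/1.6).round(1) for x in(-50,) for y in(-38,38)],'binding cover edge z~', (proj(p,w(REST,45+10.4,11,22+6))[0]/1.6).round(1), 'lip',(proj(p,w(REST,68,0,26))[0]/1.6).round(1))
E
```

```text
under,cover edge rest xy [-17.2   9.1] [-9.6  9.2]
under [array([313.5, 298.7]), array([310.4, 362.4])] wrist row/1.6 [array([345.3, 160.7]), array([ 45.6, 163.3])]
cover [array([309.8, 297.7]), array([306.4, 361.6])] wrist row/1.6 [array([357.7, 138.7]), array([ 32.7, 141.6])]
notch corners [array([283.9, 191. ]), array([147.1, 192.4])] binding cover edge z~ [194.5  15. ] lip [209.6  -2.9]
```

The observed edges match the parked model to within about 3 mm: the notebook is on the lip, squared, and released. Next: rise, turn 90°, and go over the raised edge.

step_arm --targets '[{"x": 0, "y": 0, "z": -0.05, "turn": 0}, {"x": 0, "y": 0, "z": -0.105, "turn": 0}, {"x": 0.01, "y": 0, "z": -0.105, "turn": -0.18}, {"x": 0.02, "y": 0, "z": -0.105, "turn": -0.36}, {"x": 0.03, "y": 0, "z": -0.105, "turn": -0.54}, {"x": 0.04, "y": 0, "z": -0.105, "turn": -0.72}, {"x": 0.05, "y": 0, "z": -0.105, "turn": -0.9}, {"x": 0.054, "y": 0, "z": -0.105, "turn": -1.08}]' --grip 0.7

```text
t: 6.95
tcp_pos: [544.3, 259.5, 209.1]
orientation: [0.886, 0.465, -0.0, 0.0]
ft_force: [-0.8, -0.3, 0.3]
opening: 60.1
grip_force: 0.0
```

step_arm --targets '[{"x": 0, "y": 0, "z": 0, "turn": -0.18}, {"x": 0, "y": 0, "z": 0, "turn": -0.36}, {"x": 0, "y": 0, "z": 0, "turn": -0.5}, {"x": 0, "y": 0, "z": 0, "turn": -0.5}]'

```text
t: 7.45
tcp_pos: [543.7, 259.7, 209.1]
orientation: [0.745, 0.667, -0.0, -0.0]
ft_force: [0.3, -0.2, 0.2]
opening: 59.8
grip_force: 0.0
```

```bash
python3 - <<'E'
from h import *
shift(w(REST,-3,11,121),-.109)
s=r.get_state(); p=cam('wrist',s); a=eyes.grab_frame('wrist')
for x,z in((-17,136.4),(-8,142.4)): print([proj(p,w(REST,x,y,z))[0].round() for y in (-78,100)])
cv2.imwrite('pics/w5.png',a)
E
```

```text
t 7.45 tcp [543.7 259.7 209.1] yang -0.112 j [ 0.12  0.45 -0.84  1.68  0.36  1.18 -0.93] F [ 0.3 -0.2  0.2] op 59.8
shift mm [ 0.2  0.6 88.1] turn -0.003
[array([289., 412.]), array([282.,  77.])]
[array([305., 419.]), array([302.,  75.])]
```

View pics/w5.png

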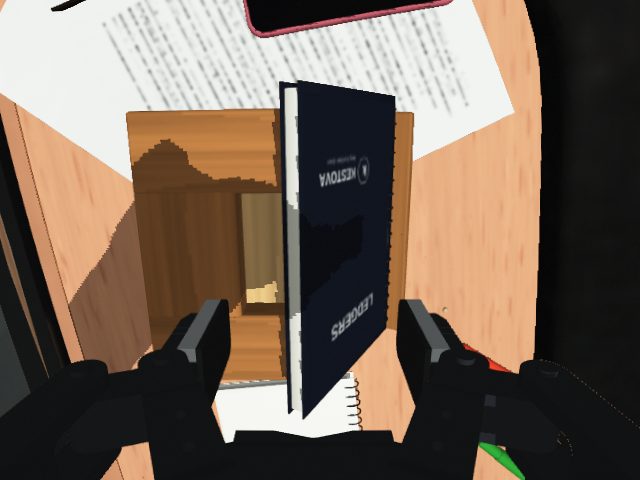

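The edge lies at columns 281–303, rows 80–418, just as predicted and straddled by the fingers. Descending, then closing lightly.

step_arm --targets '[{"x": 0, "y": 0, "z": 0.03, "turn": 0}, {"x": 0, "y": 0, "z": 0.06, "turn": 0}, {"x": 0, "y": 0, "z": 0.088, "turn": 0}, {"x": 0, "y": 0, "z": 0.088, "turn": 0}]'

```text
t: 8.0
tcp_pos: [542.4, 258.7, 119.2]
orientation: [0.745, 0.667, -0.002, -0.0]
ft_force: [-0.0, 0.1, 0.6]
opening: 59.5
grip_force: 0.0
```

step_arm --targets '[{"x": 0, "y": 0, "z": 0, "turn": 0}, {"x": 0, "y": 0, "z": 0, "turn": 0}, {"x": 0, "y": 0, "z": 0, "turn": 0}, {"x": 0, "y": 0, "z": 0, "turn": 0}]' --grip 0.25 --newtons 20

```text
t: 8.5
tcp_pos: [545.2, 260.6, 123.5]
orientation: [0.745, 0.667, 0.002, 0.001]
ft_force: [-0.7, -0.8, 4.4]
opening: 25.5
grip_force: 17.3
```

step_arm --targets '[{"x": 0, "y": 0.007, "z": -0.004, "turn": 0}, {"x": 0, "y": 0.014, "z": -0.008, "turn": 0}, {"x": 0, "y": 0.021, "z": -0.011, "turn": 0}, {"x": 0, "y": 0.028, "z": -0.014, "turn": 0}, {"x": 0, "y": 0.035, "z": -0.017, "turn": 0}, {"x": 0, "y": 0.042, "z": -0.02, "turn": 0}, {"x": 0, "y": 0.049, "z": -0.022, "turn": 0}, {"x": 0, "y": 0.055, "z": -0.024, "turn": 0}]' --grip 0.0 --newtons 25

```text
t: 9.5
tcp_pos: [597.0, 253.5, 144.3]
orientation: [0.745, 0.667, -0.002, -0.001]
ft_force: [-2.1, 1.2, -1.9]
opening: 11.4
grip_force: 24.6
```

```bash
python3 - <<'E'
from h import *
shift(w(REST,52,11,141),-.109)
a=eyes.grab_frame('wrist'); b=eyes.grab_frame('side')
cv2.imwrite('pics/m6.png',np.hstack([cv2.resize(a,(400,300)),cv2.resize(b[270:420,220:420],(400,300),interpolation=cv2.INTER_CUBIC)]))
E
```

```text
t 9.5 tcp [597.  253.5 144.3] yang -0.11 j [ 0.08  0.59 -0.78  1.62  0.45  1.12 -0.92] F [-2.1  1.2 -1.9] op 11.4
shift mm [0.6 2.  3.3] turn -0.001
```

View pics/m6.png

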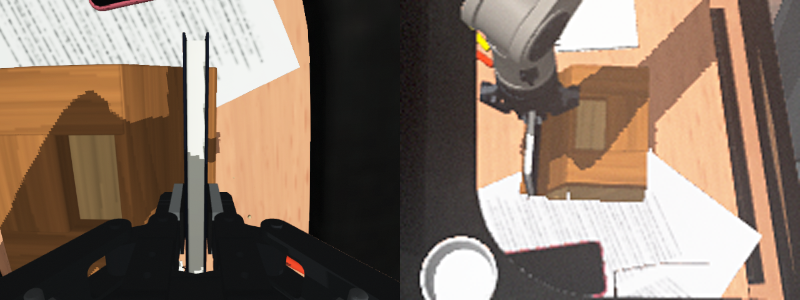

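The notebook is upright and flush between the pads (11.4 mm). Gripping firmly and lifting.

step_arm --targets '[{"x": 0, "y": 0, "z": 0, "turn": 0}, {"x": 0, "y": 0, "z": 0, "turn": 0}, {"x": 0, "y": 0.002, "z": -0.02, "turn": 0}, {"x": 0, "y": 0.004, "z": -0.045, "turn": 0}, {"x": 0, "y": 0.004, "z": -0.07, "turn": 0}, {"x": 0, "y": 0.004, "z": -0.095, "turn": 0}, {"x": 0, "y": 0.004, "z": -0.11, "turn": 0}, {"x": 0, "y": 0.004, "z": -0.11, "turn": 0}]' --grip 0.0 --newtons 60

```text
t: 10.6
tcp_pos: [603.3, 253.8, 257.1]
orientation: [0.745, 0.667, 0.002, 0.001]
ft_force: [0.5, -0.3, -3.8]
opening: 10.8
grip_force: 62.1
```

```bash
python3 - <<'E'
from h import *
shift(w(SORT,0,0,254),.132)
a=eyes.grab_frame('wrist'); b=eyes.grab_frame('side')
cv2.imwrite('pics/m7.png',np.hstack([a[:,::1][::1],cv2.resize(b[200:440,200:420],(440,480),interpolation=cv2.INTER_CUBIC)]))
cv2.imwrite('pics/m7s.png',cv2.resize(cv2.imread('pics/m7.png'),(800,356)))
E
```

```text
t 10.6 tcp [603.3 253.8 257.1] yang -0.11 j [ 0.11  0.5  -0.82  1.49  0.37  1.31 -0.86] F [ 0.5 -0.3 -3.8] op 10.8
shift mm [-498.6   10.1    2.4] turn -0.242
```

View pics/m7s.png

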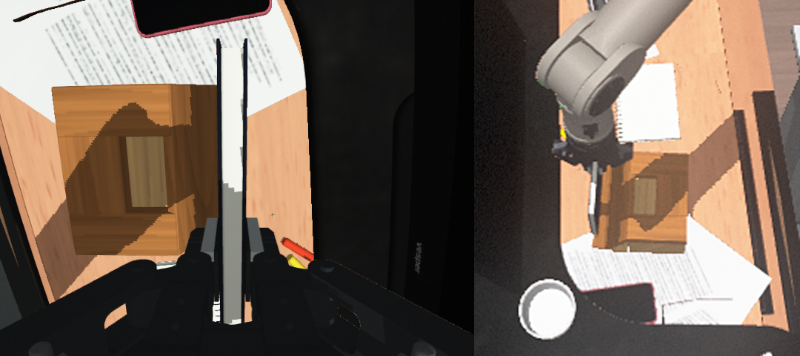

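It's held vertical, with the top edge from (217,40) to (246,40) at the far end and about row 322 at the near end (picture scale 1/1.35). That was my last allowed picture view; from here I work numerically.

```bash
python3 - <<'E'
from h import *
from scipy.optimize import least_squares
p=cam('wrist',r.get_state()); m=np.linalg.inv(np.array(p['mount']))
def pr(X):
    q=dict(p); q['R'],q['t']=m[:3,:3],m[:3,3]; return proj(q,X)
# far/near cover+back corners
px=np.array([[293,54],[332,54],[300,434],[330,434]])
def X(a): return np.array([[a[0]+s*89,a[3]+t,a[1]-s*89*a[2]] for s in(1,-1) for t in(-6,6)])
o=least_squares(lambda a:(pr(X(a))-px).ravel(),[0,-10,0,0],x_scale=[10,10,.1,5]); print('xc,ztop,pitch,yc',o.x.round(3),o.fun.round(1))
s=r.get_state()
tz=s['tcp_pos'][2]-o.x[1]; print('notebook top z',tz,'bottom',tz-132)
E
```

```text
xc,ztop,pitch,yc [ 0.607 32.69   0.239  0.464] [ 1.5 -0.1  0.8 -0.1  1.7  0.1 -5.5  0.1]
notebook top z 221.97307151851322 bottom 89.97307151851322
```

step_arm --targets '[{"x": -0.06, "y": 0, "z": 0, "turn": -0.03}, {"x": -0.12, "y": 0, "z": 0, "turn": -0.06}, {"x": -0.18, "y": 0, "z": 0, "turn": -0.09}, {"x": -0.24, "y": 0.003, "z": 0, "turn": -0.12}, {"x": -0.3, "y": 0.005, "z": 0, "turn": -0.15}, {"x": -0.36, "y": 0.007, "z": 0, "turn": -0.18}, {"x": -0.42, "y": 0.01, "z": 0, "turn": -0.21}, {"x": -0.47, "y": 0.01, "z": 0, "turn": -0.24}]'

```text
t: 11.7
tcp_pos: [559.5, -217.9, 253.9]
orientation: [0.66, 0.751, -0.001, -0.001]
ft_force: [1.3, 0.4, -1.6]
opening: 10.4
grip_force: 62.0
```

```bash
python3 - <<'E'
from h import *
shift(w(SORT,0,0,254),.132)
E
```

```text
t 11.7 tcp [ 559.5 -217.9  253.9] yang 0.129 j [ 0.9   0.39 -0.78  1.63  0.28  1.25  0.19] F [ 1.3  0.4 -1.6] op 10.4
shift mm [-24.6  -4.3  -0.1] turn -0.003
```

The level estimate is ambiguous because of possible occlusion, so I'll measure the strip properly in a fresh wrist picture and check the side view.

```bash
python3 - <<'E'
from h import *
p=cam('wrist',r.get_state()); m=np.linalg.inv(np.array(p['mount'])); q=dict(p); q['R'],q['t']=m[:3,:3],m[:3,3]
for f in('pics/w8.png',):
    a=eyes.grab_frame('wrist'); cv2.imwrite(f,a)
old=cv2.imread('pics/m7.png')[:,:640]
for nm,im in(('old',old),('new',a)):
    g=cv2.cvtColor(im,cv2.COLOR_BGR2GRAY)
    for v in(60,120,180,240,270,300,340,380,410,425,435,445): 
        row=g[v,270:360]; print(nm,v,' '.join(f'{x:3d}' for x in row[::3]))
for pt in(0,.05,.1,.2): 
  for zt in(-20,-10):
    print(pt,zt,[proj(q,[s*89,t,zt-s*89*pt])[0].round().astype(int).tolist() for s in(1,0,-1) for t in(-6,6)])
E
```

```text
old 60 227 242 243 230 228 238 241 199  26  15 214 214 240 230 231 243 241 225 240 235  21  26 242 187 220 242 234 191 241 213
old 120  56  60  60  59  54  61  60  58  26  14 228 242 243 243 244 244 244 245 245 237  24  43 244 244 244 244 244 244 244 244
old 180  53  55  57  59  58  60  58  57  22  22 217 242 243 243 244 244 244 245 245 211  25 138 193 187 189 190 188 186 189 188
old 240  54  55  57  60  59  58  56  58  37  26 173 242 242 243 243 243 244 244 245 137  27 174 194 193 190 191 193 188 184 187
old 270  51  53  56  59  58  53  56  59  45  13  87 141 143 144 144 144 144 144 143  46  15 193 194 189 177 191 192 184 183 185
old 300  55  51  52  85  85  85  84  85  16  14  77 139 143 142 143 143 143 142 142  24  15  33  84  84  84  85 117 193 193 188
old 340  18  29  83 104 104 104  86  20  18  14  49 137 142 141 142 141 141 142 140  13  15  20  21 104 103 104  96  62  18  20
old 380  17  17  16  18  16  19  16  23  20  15  30 130 138 140 138 140 139 139 139  13  14  22  22  17  19  18  17  15  17  16
old 410  18  18  15  16  21  19  44  46  47  14  13 128 139 139 140 139 139 1
[... 1899 characters left out ...]
18  18  19  17  16  17  17  18  16  18  17  17  18  17  18  18  17  18
0 -20 [[288, 36], [337, 36], [292, 363], [333, 363], [296, 571], [329, 570]]
0 -10 [[290, 43], [335, 43], [293, 346], [331, 346], [297, 546], [328, 546]]
0.05 -20 [[287, 32], [338, 32], [292, 363], [333, 363], [296, 559], [328, 559]]
0.05 -10 [[289, 40], [336, 40], [293, 346], [331, 346], [297, 536], [327, 536]]
0.1 -20 [[285, 28], [339, 28], [292, 363], [333, 363], [297, 549], [328, 549]]
0.1 -10 [[288, 37], [337, 37], [293, 346], [331, 346], [298, 527], [327, 527]]
0.2 -20 [[283, 18], [342, 18], [292, 363], [333, 363], [298, 529], [327, 529]]
0.2 -10 [[286, 29], [339, 29], [293, 346], [331, 346], [298, 509], [326, 509]]
```

The strip's width ratio (1.30 against 1.27 for level) says the notebook is level, with its top about 10 mm above the TCP and the centre about -3 mm along the slot. I'll cross-check the sorter fit in the side view before lowering.

```bash
python3 - <<'E'
from h import *
S=cam('side')
ob=[[(273.25,171.75),(280.75,210.75)],[(283.25,171.75),(291.5,210.75)],[(293.75,172.5),(302.25,210.75)],[(303.25,172.5),(312.5,210.75)]]
for (x,z),o in zip([(51,88),(17,78),(-17,68),(-51,58)],ob):
    print([(proj(S,w(SORT,x,y,z))[0]-q).round(1).tolist() for y,q in zip((-80,80),o)])
a,b=proj(S,w(SORT,0,0,70))[0],proj(S,w(SORT,10,0,70))[0]; print('px per 10mm x',b-a)
shift(w(SORT,0,3,230),.132)
E
```

```text
[[0.4, -1.1], [0.6, -0.7]]
[[0.5, -0.8], [0.4, -0.7]]
[[-0.0, -1.2], [0.1, -0.7]]
[[0.3, -0.9], [0.0, -0.7]]
px per 10mm x [-2.96199221  0.46818091]
t 11.75 tcp [ 557.6 -227.8  253.1] yang 0.119 j [ 0.9   0.39 -0.77  1.62  0.29  1.25  0.19] F [-1.5 -8.4 -2.7] op 10.6
shift mm [-12.   -0.9  23.2] turn -0.013
```

step_arm --targets '[{"x": -0.01, "y": 0, "z": 0.01, "turn": -0.005}, {"x": -0.01, "y": 0, "z": 0.02, "turn": -0.01}, {"x": -0.01, "y": 0, "z": 0.02, "turn": -0.01}, {"x": -0.01, "y": 0, "z": 0.02, "turn": -0.01}]'

```text
t: 12.25
tcp_pos: [562.5, -223.1, 235.4]
orientation: [0.655, 0.756, 0.0, -0.0]
ft_force: [-0.2, 0.6, -1.7]
opening: 10.8
grip_force: 61.9
```

```bash
python3 - <<'E'
from h import *
shift(w(SORT,0,3,128),.132)
E
```

```text
t 12.25 tcp [ 562.5 -223.1  235.4] yang 0.143 j [ 0.9   0.41 -0.78  1.64  0.3   1.22  0.2 ] F [-0.2  0.6 -1.7] op 10.8
shift mm [-16.   -6.8 107.4] turn 0.011
```

step_arm --targets '[{"x": -0.016, "y": -0.007, "z": 0, "turn": 0.01}, {"x": -0.016, "y": -0.007, "z": 0.01, "turn": 0.01}, {"x": -0.016, "y": -0.007, "z": 0.015, "turn": 0.01}, {"x": -0.016, "y": -0.007, "z": 0.015, "turn": 0.01}]'

```text
t: 12.75
tcp_pos: [557.0, -241.2, 219.5]
orientation: [0.659, 0.752, -0.0, -0.001]
ft_force: [0.4, -0.0, -2.2]
opening: 10.9
grip_force: 61.9
```

```bash
python3 - <<'E'
from h import *
shift(w(SORT,0,3,128),.132)
S=cam('side'); b=eyes.grab_frame('side'); g=cv2.cvtColor(b,cv2.COLOR_BGR2GRAY); cv2.imwrite('pics/s9.png',b)
# predicted notebook left end (y=+89+0): top and bottom corners in the side view
s=r.get_state(); zt=s['tcp_pos'][2]+10
for z in(zt,zt-66,zt-132):
    e=[proj(S,w(SORT,x,89,z))[0].round(1) for x in(6,-6)]; v=int(e[0][1]); u=int(e[0][0]); print(round(z),e,v,u-15,g[v,u-15:u+25])
u=int((proj(S,w(SORT,0,89,zt-66))[0])[0]); print([(v,int(g[v,u])) for v in range(130,260,4)])
E
```

```text
t 12.75 tcp [ 557.  -241.2  219.5] yang 0.131 j [ 0.92  0.42 -0.76  1.65  0.31  1.19  0.21] F [ 0.4 -0.  -2.2] op 10.9
shift mm [ 1.   1.3 91.5] turn -0.001
230 [array([294.4, 183.9]), array([298.4, 183.2])] 183 279 [206 204 205 208 187 104 196 212 168 150 154 138 125  57  67  64  80 130
 167 149  66  75  77  83  88 116 205 214 149 203 204 204 204 204 204 201
 204 204 204 204]
164 [array([295. , 196.6]), array([298.9, 196. ])] 196 280 [ 77  97 114 118 115 109  95 154 232 146  75  90 118 111  78  61  91 146
 141  87  83  86  86  84  85  85  80  85 112 138 128 129 126 123 126 125
 126 123 124 125]
98 [array([295.6, 208.4]), array([299.3, 207.8])] 208 280 [230 146  77  95 118 118 116 118 106  86 167 222  79  79  95 119 121 120
 113  78 103 136 100  86  89  88  87  91  85  80 159 249 215 118 128 128
 127 128 131 128]
[(130, 76), (134, 56), (138, 57), (142, 57), (146, 61), (150, 59), (154, 62), (158, 60), (162, 114), (166, 170), (170, 144), (174, 236), (178, 255), (182, 133), (186, 111), (190, 110), (194, 99), (198, 90), (202, 78), (206, 81), (210, 117), (214, 120), (218, 99), (222, 255), (226, 248), (230, 248), (234, 248), (238, 250), (242, 251), (246, 175), (250, 255), (254, 232), (258, 251)]
```

The notebook's end sits at side-view columns 296–298, matching the prediction between the divider bars. Lowering in stages, watching the force.

step_arm --targets '[{"x": 0.001, "y": 0.001, "z": 0.008, "turn": 0}, {"x": 0.001, "y": 0.001, "z": 0.016, "turn": 0}, {"x": 0.001, "y": 0.001, "z": 0.024, "turn": 0}, {"x": 0.001, "y": 0.001, "z": 0.032, "turn": 0}, {"x": 0.001, "y": 0.001, "z": 0.04, "turn": 0}]'

```text
t: 13.42
tcp_pos: [558.2, -240.5, 179.7]
orientation: [0.66, 0.752, -0.0, -0.0]
ft_force: [0.4, -0.1, -2.6]
opening: 10.6
grip_force: 62.0
```

step_arm --targets '[{"x": 0, "y": 0, "z": 0.008, "turn": 0}, {"x": 0, "y": 0, "z": 0.016, "turn": 0}, {"x": 0, "y": 0, "z": 0.024, "turn": 0}, {"x": 0, "y": 0, "z": 0.032, "turn": 0}, {"x": 0, "y": 0, "z": 0.038, "turn": 0}, {"x": 0, "y": 0, "z": 0.038, "turn": 0}]'

```text
t: 14.18
tcp_pos: [558.0, -240.4, 141.7]
orientation: [0.66, 0.752, -0.0, -0.0]
ft_force: [-0.3, -0.2, -3.0]
opening: 10.4
grip_force: 61.9
```

step_arm --targets '[{"x": 0, "y": 0, "z": 0.002, "turn": 0}, {"x": 0, "y": 0, "z": 0.004, "turn": 0}, {"x": 0, "y": 0, "z": 0.006, "turn": 0}, {"x": 0, "y": 0, "z": 0.008, "turn": 0}, {"x": 0, "y": 0, "z": 0.009, "turn": 0}, {"x": 0, "y": 0, "z": 0.009, "turn": 0}]'

```text
t: 14.92
tcp_pos: [558.3, -240.5, 133.2]
orientation: [0.66, 0.752, -0.0, -0.0]
ft_force: [0.2, -0.9, -2.5]
opening: 10.6
grip_force: 61.9
```

step_arm --targets '[{"x": 0, "y": 0, "z": 0.001, "turn": 0}, {"x": 0, "y": 0, "z": 0.002, "turn": 0}, {"x": 0, "y": 0, "z": 0.002, "turn": 0}]'

```text
t: 15.3
tcp_pos: [558.3, -240.5, 131.2]
orientation: [0.66, 0.752, -0.0, -0.0]
ft_force: [-0.0, 0.7, -2.2]
opening: 10.4
grip_force: 61.9
```

step_arm --targets '[{"x": 0, "y": 0, "z": 0.001, "turn": 0}, {"x": 0, "y": 0, "z": 0.002, "turn": 0}, {"x": 0, "y": 0, "z": 0.002, "turn": 0}]'

```text
t: 15.68
tcp_pos: [558.2, -240.5, 129.2]
orientation: [0.66, 0.752, -0.0, -0.0]
ft_force: [0.2, 0.5, -1.8]
opening: 10.1
grip_force: 61.9
```

step_arm --targets '[{"x": 0, "y": 0, "z": 0.001, "turn": 0}, {"x": 0, "y": 0, "z": 0.002, "turn": 0}, {"x": 0, "y": 0, "z": 0.002, "turn": 0}]'

```text
t: 16.05
tcp_pos: [558.2, -240.5, 127.2]
orientation: [0.66, 0.752, -0.0, -0.0]
ft_force: [0.1, 1.0, -1.1]
opening: 10.9
grip_force: 61.9
```

step_arm --targets '[{"x": 0, "y": 0, "z": 0.001, "turn": 0}, {"x": 0, "y": 0, "z": 0.002, "turn": 0}, {"x": 0, "y": 0, "z": 0.002, "turn": 0}]'

```text
t: 16.42
tcp_pos: [558.2, -240.5, 125.2]
orientation: [0.66, 0.752, -0.0, -0.0]
ft_force: [0.2, 0.7, -2.6]
opening: 10.4
grip_force: 61.9
```

step_arm --targets '[{"x": 0, "y": 0, "z": 0.001, "turn": 0}, {"x": 0, "y": 0, "z": 0.002, "turn": 0}, {"x": 0, "y": 0, "z": 0.002, "turn": 0}]'

```text
t: 16.8
tcp_pos: [558.2, -240.5, 123.2]
orientation: [0.66, 0.752, -0.0, -0.0]
ft_force: [-0.5, -0.0, -2.4]
opening: 10.3
grip_force: 61.9
```

step_arm --targets '[{"x": 0, "y": 0, "z": 0.001, "turn": 0}, {"x": 0, "y": 0, "z": 0.002, "turn": 0}, {"x": 0, "y": 0, "z": 0.002, "turn": 0}]'

```text
t: 17.18
tcp_pos: [558.8, -240.3, 122.8]
orientation: [0.66, 0.752, -0.0, 0.0]
ft_force: [-2.6, 1.1, 6.4]
opening: 11.0
grip_force: 63.2
```

step_arm --targets '[{"x": 0, "y": 0, "z": 0.001, "turn": 0}, {"x": 0, "y": 0, "z": 0.002, "turn": 0}, {"x": 0, "y": 0, "z": 0.002, "turn": 0}]'

```text
t: 17.55
tcp_pos: [559.2, -240.2, 122.7]
orientation: [0.66, 0.752, -0.0, 0.001]
ft_force: [-4.4, 2.6, 16.4]
opening: 10.8
grip_force: 64.7
```

Floor contact at TCP z ≈ 122.8 mm puts the notebook's top at about 138 mm, as it should be. Relieving the pressure, then releasing.

step_arm --targets '[{"x": 0, "y": 0, "z": -0.002, "turn": 0}, {"x": 0, "y": 0, "z": -0.003, "turn": 0}, {"x": 0, "y": 0, "z": -0.003, "turn": 0}]' --newtons 30

```text
t: 17.92
tcp_pos: [558.6, -240.3, 122.8]
orientation: [0.66, 0.752, 0.0, 0.0]
ft_force: [-1.0, 2.4, 4.9]
opening: 10.3
grip_force: 63.1
```

step_arm --targets '[{"x": 0, "y": 0, "z": 0, "turn": 0}, {"x": 0, "y": 0, "z": 0, "turn": 0}, {"x": 0, "y": 0, "z": 0, "turn": 0}]' --grip 0.2

```text
t: 18.3
tcp_pos: [558.3, -240.7, 122.0]
orientation: [0.66, 0.752, -0.0, -0.0]
ft_force: [0.4, -0.3, -0.9]
opening: 17.4
grip_force: 0.0
```

step_arm --targets '[{"x": 0, "y": 0, "z": 0, "turn": 0}, {"x": 0, "y": 0, "z": 0, "turn": 0}, {"x": 0, "y": 0, "z": 0, "turn": 0}, {"x": 0, "y": 0, "z": 0, "turn": 0}, {"x": 0, "y": 0, "z": 0, "turn": 0}, {"x": 0, "y": 0, "z": 0, "turn": 0}]' --grip 1

```text
t: 19.05
tcp_pos: [558.3, -240.5, 122.3]
orientation: [0.66, 0.752, -0.0, 0.0]
ft_force: [0.0, 1.0, 0.3]
opening: 85.2
grip_force: 0.0
```

step_arm --targets '[{"x": 0, "y": 0, "z": -0.01, "turn": 0}, {"x": 0, "y": 0, "z": -0.025, "turn": 0}, {"x": 0, "y": 0, "z": -0.05, "turn": 0}, {"x": 0, "y": 0, "z": -0.08, "turn": 0}, {"x": 0, "y": 0, "z": -0.11, "turn": 0}, {"x": 0, "y": 0, "z": -0.13, "turn": 0}, {"x": 0, "y": 0, "z": -0.13, "turn": 0}]'

```text
t: 19.92
tcp_pos: [559.3, -240.6, 254.4]
orientation: [0.66, 0.752, 0.0, 0.002]
ft_force: [-0.3, -0.5, -0.0]
opening: 85.6
grip_force: 0.0
```

```bash
python3 - <<'E'
from h import *
s=r.get_state(); print(s['t'],s['tcp_pos'],s['ft_force'])
p=cam('wrist',s); a=eyes.grab_frame('wrist'); cv2.imwrite('pics/w10.png',a); g=cv2.cvtColor(a,cv2.COLOR_BGR2GRAY)
for z in(72,138):
  print(z,[proj(p,w(SORT,x,y,z))[0].round().tolist() for y in(89,0) for x in(-6,6)])
for y in(86,60,30):
    e=proj(p,w(SORT,0,y,138))[0]; u,v=int(e[0]),int(e[1])
    if 0<=v<480: print(y,u,v,g[v,max(u-80,0):u+80:4])
S=cam('side'); b=eyes.grab_frame('side'); cv2.imwrite('pics/s10.png',b); g0=cv2.imread('pics/side0.png')
for n,X in(('mug',[465,-454,50]),('phone',[585,430,10]),('decoy',[499,16,12])):
    u,v=proj(S,X)[0].astype(int); print(n,u,v,cv2.absdiff(b,g0)[v-25:v+25,u-25:u+25].mean().round(1))
E
```

```text
19.925 [ 559.34471917 -240.62016759  254.38809355] [-0.26393234 -0.53786715 -0.01433525]
72 [[301.0, 96.0], [318.0, 96.0], [302.0, 220.0], [318.0, 220.0]]
138 [[299.0, 89.0], [320.0, 89.0], [300.0, 244.0], [320.0, 244.0]]
86 309 94 [176 209 236 235 235 235 235 234 234 236 236 227 236 235 233 235 229 235
 236 156 227 228 225 184 235 237 237 237 237 237 237 237 237 238 238 238
 238 238 238 238]
60 309 142 [ 88  89  90  90  94  96  29  27  84  83  83  82  83  40  40  85 100  32
  38 164 237 238 230  28  42  41  26 166 186  86  87  90  42  40  42  40
  28  27  28  82]
30 309 194 [ 89  84  89  86  91  98  80  28  38  40  40  39  40  39  39  54 100  43
  39 146 237 238 235  29  41  38  28  95  91  83  85  86  40  41  40  34
  28  28  29 161]
mug 316 144 26.3
phone 294 404 2.4
decoy 315 267 0.6
```

```bash
python3 - <<'E'
from h import *
a=eyes.grab_frame('top'); b=cv2.imread('pics/top0.png'); d=cv2.absdiff(a,b).mean(2)
print('mug',d[240:285,455:512].mean().round(1),(d[240:285,455:512]>40).mean().round(3),'phone',d[190:250,128:160].mean().round(1))
S=cam('side'); s0,s1=cv2.imread('pics/side0.png'),eyes.grab_frame('side'); D=(cv2.absdiff(s0,s1).mean(2)>40)
print('side diff rows near mug',D[119:169,291:341].sum(1)[::5], D[119:169,291:341].sum(0)[::5])
s=r.get_state(); print('t',s['t'],'qd',np.abs(s['qd']).max().round(3))
E
```

```text
mug 12.1 0.043 phone 3.6
side diff rows near mug [13 13 23 15 19 21  5  3  0  1] [29 25 26 24 12  2  0  0  0  0]
t 20.125 qd 0.004
```

```bash
python3 - <<'E'
from h import *
a=eyes.grab_frame('top'); b=cv2.imread('pics/top0.png')
for n,(y0,y1,x0,x1) in dict(mug=(240,285,457,510),phone=(188,250,126,162)).items():
    m=cv2.matchTemplate(a[y0-8:y1+8,x0-8:x1+8],b[y0:y1,x0:x1],cv2.TM_CCOEFF_NORMED); print(n,cv2.minMaxLoc(m)[1],np.subtract(cv2.minMaxLoc(m)[3],8))
d=cv2.absdiff(a,b).mean(2)[240:285,457:510]>40; ys,xs=np.nonzero(d); print(xs.min()+457,xs.max()+457,ys.min()+240,ys.max()+240)
# notebook strip in the top view
T=cam('top'); print([proj(T,w(SORT,x,y,138))[0].round(1).tolist() for x in(-6,6) for y in(-89,89)])
E
```

```text
mug 0.9129579663276672 [0 0]
phone 0.943611204624176 [0 0]
457 472 240 281
[[435.3, 214.0], [364.6, 223.7], [434.5, 209.4], [363.8, 219.0]]
```

```bash
python3 -c "
from plant import r
print(r.close_job())"
```

```text
the job is handed in; nothing more can be done
None
```

The notebook is standing in the letter sorter's middle slot, binding edge down on the slot floor. It was parked on the rest's lip first, the mug and phone show no shift in the top camera, and I handed the job in at about 20 s.

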